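# Put the lens, filter and hood back on their own mats

### The job

The camera gear stands on the wrong mats: using the empty white mat to park one piece on the way, move the lens to the black rubber mat, the glass filter to the dark red felt pad and the petal hood to the cork pad, each upright or flat as it is now and in the middle of its mat. Bare steel scratches, so never set a piece on the shelf itself, and never drop or tip one. Do not knock the blue blower or the clamp with the ball head.

Things in the scene. Friction and masses are not known exactly. Their poses are not given: they have to be found in the camera images.
- lens: Aluminium camera lens, a cylinder 62 mm across and 72 mm high, standing upright on its black rear cap with the front glass up; dark knurled focus ring 37 to 57 mm above its underside, full 62 mm width from 18 to 68 mm. About 280 g. Origin: centre of its underside, z up. Starts on the cork pad, goes to the rubber mat.
- hood: Black plastic petal lens hood, a thin-walled (2.5 mm) open tube 66 mm in outer diameter standing on its round mount end, petals up: walls 46 mm high at the two long petals (own +x and -x), 26 mm at the two short ones (own +y and -y). Stiff enough for a grip across the outside in any direction. About 30 g. Origin: centre of its underside, z up. Starts on the felt pad, goes to the cork pad.
- filter: Glass lens filter lying flat: a ring 62 mm in outer diameter and 9 mm high, silver with a thin dark inner rim, holding a greenish clear glass. Grip it across its outer rim. About 35 g. Origin: centre of its underside, z up. Starts on the rubber mat, goes to the felt pad.
- rubber_mat: Black rubber mat, 100 mm square, 5 mm thick: the lens's place. Fixed to the shelf; origin at the centre of its underside (z = 0), z up; its top is 5 mm higher.
- felt_pad: Round dark red felt pad, 100 mm across, 5 mm thick: the filter's place. Fixed to the shelf; origin at the centre of its underside (z = 0), z up; its top is 5 mm higher.
- cork_pad: Round brown cork pad, 100 mm across, 5 mm thick: the hood's place. Fixed to the shelf; origin at the centre of its underside (z = 0), z up; its top is 5 mm higher.
- white_mat: White mat, 100 mm square, 5 mm thick, empty at the start: the free spot for parking a piece. Fixed to the shelf; origin at the centre of its underside (z = 0), z up; its top is 5 mm higher.
- blower: Bystander: blue silicone air blower standing on its four fins on the bare shelf among the mats, 112 mm high with its black nozzle up, bulb 51 mm and fins 56 mm across. Loose and easily tipped. Origin: centre of its underside.
- ballhead_clamp: Bystander: black desk clamp on the shelf's right-hand (-y) edge carrying a small black ball head, 140 mm above the shelf and about 60 mm wide. Fixed. Origin: on the shelf's top surface under the ball head's axis.
- shelf: Grey powder-coated steel shelf that carries everything, its top at z = 0; reaches from x = -0.105 to 0.955 m and y = -0.55 to 0.55 m. No piece of gear may be set on its bare surface.
Mind the look-alikes: they are no part of the job. Of the things that look like the rubber_mat, the larger one is meant. What is shaped like the filter but orange is not meant.

How it is judged:
By the outcome, as a careful person would: the job done as asked, in the order asked, and still so for the second after the job is handed in, with the robot touching nothing.
It also fails if it takes over 112 s, if anything falls off the work surface, if the arm or the gripper's body presses on something with over 40 N, if the wrist force passes 120 N, or if a joint passes its speed limit or range.

### The arm

A 6-joint arm with a two-finger parallel gripper is mounted at the origin on the work surface. World frame = base frame: x ahead of the robot, y to its left, z up, the work surface at z = 0. Lengths are in m, angles in rad, forces in N, time in s.
With the tool pointing down it reaches from about 0.3 to 0.825 m from the base axis. Payload 5.4 kg.
Tool frame: the origin (TCP) lies on the centre line of the jaws, within the pads' length; the fingertips stand bot.tip_reach ahead of it and the grasp point (between the pads) lies 3 mm ahead of it (bot.tip_reach is the distance from the TCP to the fingertips, in m); y points along the fingers, x is the direction in which the jaws open and shut, and the axes are right-handed (so a half turn about y gives the same grasp; the last joint's range is limited). The gripper opens to 92 mm and grips with 3 to 60 N. Pads are 20 mm wide; open, the fingers measure 128 mm over their backs; the gripper's body (75 mm by 189 mm) begins 69 mm behind the grasp point.
Start: joints at [-1.348, 0.158, 1.597, -0, 1.386, -0.21], TCP at [0.241, -0.522, 0.237] pointing down, gripper open.
Joint ranges: [-2.91, 2.91], [-0.94, 2.29], [0.18, 2.7], [-1.29, 4.43], [0.17, 2.64], [-3, 3]. Speed limits (rad/s): [2.57, 2.57, 3.14, 3.14, 3.14, 3.14].

### API

Orientations are given as a unit quaternion [w, x, y, z].
In Python, from plant import bot gives the robot as it stands.
- The arm moves only by the shell command python3 -m jog 'ROWS'. ROWS is a JSON object of lists of equal length, an entry for each row: "delta_pos": the shift along the tool's x, y, z in mm, a list of three; "rotation": the turn, a rotation vector about the tool's x, y, z in degrees, a list of three; "gripper": the closure, from 0 (fully open) to 1 (shut). A call has 1 to 10 rows; each row is the pose to reach, as a shift and turn from the pose commanded when the call began, along the tool's axes at that moment; what a row does not reach only later rows make up. A row lasts 1/12 s, in which the tool goes at most 41.7 mm and 7.16 degrees, less where a joint would pass 70% of its speed; a pose out of reach is approached as far as the arm can. A call with a gripper value outside its range is refused whole. The fingers move at their own pace and stop on an object; the grip force is fixed at half the most. Time passes only in rows, so rows that repeat a pose let the fingers close. It gives the time, the measured TCP pose, the force and the opening at its end, in the units of the state.
- bot.get_obs(): the state, without advancing time (a new reading comes with each control period).
- bot.camera(name): name is "scene" or "top" or "wrist"; returns (picture, depth): 384x512x3 uint8, red, green, blue; 384x512 float32, m along the optical axis (not along the pixel's ray), 0 where there is no reading.
- bot.camera_params(name): a dict with "fx", "fy", "cx", "cy" (pixels), "view" (4x4, takes a point from world to camera coordinates); the wrist camera has in their place "hand_eye" (4x4, takes a point from camera to tool coordinates, whose origin is the TCP and whose axes are the tool frame's). Camera axes: x right, y down, z forward; pixel columns grow to the right and rows downward; lengths in m; the calibration is good to about 2 mm. A picture is of the moment at which its call begins: read the wrist's pose just before it. camera_params takes no time and is no camera call.
- bot.finish_job(): hands the job in, once; it reports no verdict.
Trained networks look in the newest picture that a camera, given by its name, has taken for a name from the list of things; names that differ only in an ending like _2 or _b are one class to them, and where a whole thing is asked for, a point or a joint stands for the part that bears it (a point fixed in the world has none). Each returns a list of dicts, best first, with "p" (0 to 1); they miss things now and then, are a little off and sometimes report something else, mostly with a low value. They report only what shows in the picture. A call takes as long as a camera call. They do not tell look-alikes from the thing itself.
- bot.masks_of(camera, query): "pixels" (384x512 bool, what is visible of it) and "bbox" ([left, top, width, height] in pixels, round what is visible of it).
The state is a dict: "time": time; "joint_pos": joint angles; "joint_vel": joint speeds; "joint_torque": joint torques, N m; "position": TCP position; "tool_rot": TCP orientation; "ft_force": force on the tool from outside, world axes, zero at the start; "wrist_torque": the same for the moment, N m; "grip_width": opening from 0.0 (shut) to 1.0 (fully open).
Only numpy, scipy, OpenCV 4.12 (cv2) and the standard library are available. Lean on these libraries where they do the work, as an engineer would, in place of code of your own. Each camera call takes 0.05 s, during which the arm holds its last target.

## Working session

There is one attempt and no reset: what is moved stays moved. The work goes in short steps, Python scripts to look and compute and a shell command to move; the robot and the scene stay as the last step left them, time stands still between calls to the robot, and variables do not carry over. Pictures are saved under pics/ and viewed, and the job is handed in when it is done.

```bash
ls; mkdir -p pics; python3 - <<'E'
from plant import bot
import cv2,numpy as np
print(bot.tip_reach); o=bot.get_obs()
for k,v in o.items(): print(k,v)
for n in("scene","top"):
    p,d=bot.camera(n); cv2.imwrite(f"pics/{n}0.png",p[:,:,::-1])
    c=bot.camera_params(n); print(n,c)
print(bot.camera_params("wrist"))
E
```

```text
pics
0.022
time 0.0
joint_pos [-1.34811037e+00  1.59036374e-01  1.59819445e+00 -2.73223515e-05
  1.38618720e+00 -2.10116009e-01]
joint_vel [ 0.00048132  0.00059925  0.00023936 -0.0015138   0.00159774 -0.00172415]
joint_torque [-1.11988079e-04 -3.85580456e+01 -3.22106552e+01  7.00233760e-02
  3.79199989e-02 -1.59983861e-04]
position [ 0.24100046 -0.52142925  0.23564492]
tool_rot [ 0.59614366 -0.59525025  0.38144451 -0.38051276]
ft_force [-0.12694838 -0.03920753 -0.29177882]
wrist_torque [-0.00811352  0.03016127  0.00905437]
grip_width 0.9969070635670576
scene {'fx': 450.604634535152, 'fy': 450.604634535152, 'cx': 255.0396127240019, 'cy': 199.58098239678915, 'view': array([[-0.64213292,  0.76651564,  0.01091244,  0.37348291],
       [ 0.60371706,  0.51442187, -0.60901219, -0.2917862 ],
       [-0.47243097, -0.38447875, -0.79308579,  1.78163425],
       [ 0.        ,  0.        ,  0.        ,  1.        ]])}
top {'fx': 484.99013454926234, 'fy': 484.99013454926234, 'cx': 251.07326855573987, 'cy': 192.91643945862668, 'view': array([[ 0.01593445, -0.99982416, -0.00988598, -0.02154245],
       [-0.99762433, -0.0152351 , -0.06718319,  0.53517482],
       [ 0.06702076,  0.01093302, -0.99769168,  1.36568346],
       [ 0.        ,  0.        ,  0.        ,  1.        ]])}
{'fx': 329.1297323483639, 'fy': 329.1297323483639, 'cx': 259.3939515078674, 'cy': 196.7957713565866, 'hand_eye': array([[ 9.99999796e-01, -4.00809314e-04,  4.96963311e-04,
         6.35428913e-04],
       [-5.82110051e-04, -2.52667891e-01,  9.67552892e-01,
        -1.46924395e-01],
       [-2.62237539e-04, -9.67552984e-01, -2.52668073e-01,
         7.02475769e-02],
       [ 0.00000000e+00,  0.00000000e+00,  0.00000000e+00,
         1.00000000e+00]])}
```

View pics/top0.png

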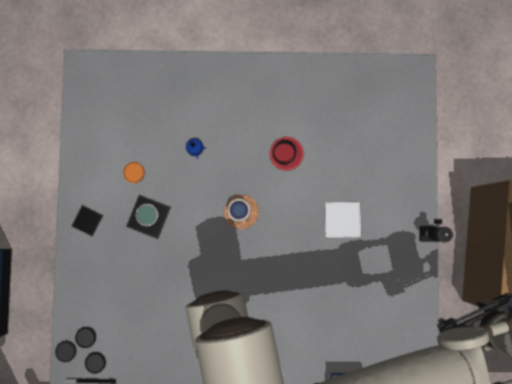

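View pics/scene0.png

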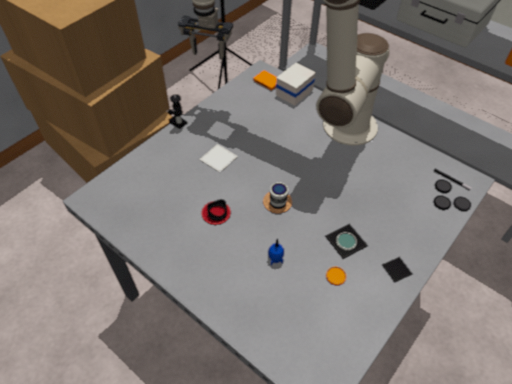

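The top picture shows the candidate black mats: the large one at (149,216) with the greenish filter on it, and a small one at (87,220). The larger is the one meant. The silver and green ring at (147,215) is the filter, and the orange disc at (134,172) is the look-alike. I'll confirm this in a crop and measure everything.

```bash
cat > h.py <<'E'
from plant import bot
import cv2,numpy as np
from scipy.spatial.transform import Rotation as R
def Rt():
    q=bot.get_obs()["tool_rot"]; return R.from_quat([q[1],q[2],q[3],q[0]])
def ray(c,T_wc,uv):  # T_wc camera->world
    uv=np.atleast_2d(uv).astype(float)
    d=np.c_[(uv[:,0]-c["cx"])/c["fx"],(uv[:,1]-c["cy"])/c["fy"],np.ones(len(uv))]
    return d@T_wc[:3,:3].T, T_wc[:3,3]
def atz(name,uv,z,T=None):
    c=bot.camera_params(name)
    if T is None: T=np.linalg.inv(c["view"])
    d,o=ray(c,T,uv); s=(z-o[2])/d[:,2]; return o+s[:,None]*d
def wristT():
    o=bot.get_obs(); M=np.eye(4); M[:3,:3]=Rt().as_matrix(); M[:3,3]=o["position"]
    return M@bot.camera_params("wrist")["hand_eye"]
def cloud(name,m,dep,T=None):
    c=bot.camera_params(name)
    if T is None: T=np.linalg.inv(c["view"])
    v,u=np.nonzero(m&(dep>0)); d,o=ray(c,T,np.c_[u,v]); return o+d*dep[v,u][:,None]
E
python3 - <<'E'
from h import *
print(Rt().as_matrix().round(3))
for cam in("top","scene"):
    p,dep=bot.camera(cam)
    if cam=="top":
        cv2.imwrite("pics/crop0.png",cv2.resize(p[130:260,60:360,::-1],None,fx=2.6,fy=2.6,interpolation=cv2.INTER_CUBIC))
    for q in["lens","hood","filter","rubber_mat","felt_pad","cork_pad","white_mat","blower","ballhead_clamp"]:
        for r in bot.masks_of(cam,q)[:3]:
            P=cloud(cam,r["pixels"],dep)
            z=np.percentile(P[:,2],[5,50,95]); b=r["bbox"]
            print(cam,q,round(r["p"],2),b,r["pixels"].sum(),"med",np.median(P,0).round(3),"mid",((P.max(0)+P.min(0))/2).round(3),"ext",np.ptp(P,0).round(3),z.round(3))
E
```

```text
[[ 0.419 -0.     0.908]
 [-0.908  0.002  0.419]
 [-0.002 -1.     0.   ]]
top lens 0.83 [229.9, 199.2, 20.8, 22.2] 397 med [0.485 0.018 0.077] mid [0.485 0.018 0.043] ext [0.06  0.06  0.081] [0.068 0.077 0.081]
top hood 0.52 [278.5, 137.0, 16.5, 14.0] 62 med [ 0.681 -0.12   0.026] mid [ 0.675 -0.115  0.028] ext [0.021 0.044 0.046] [0.007 0.026 0.05 ]
top filter 0.8 [124.9, 161.3, 19.8, 23.2] 370 med [0.592 0.328 0.006] mid [0.593 0.328 0.005] ext [0.062 0.064 0.019] [0.001 0.006 0.011]
top filter 0.58 [138.4, 205.1, 19.0, 18.3] 370 med [0.471 0.284 0.011] mid [0.471 0.283 0.011] ext [0.058 0.06  0.019] [0.006 0.011 0.017]
top rubber_mat 0.76 [129.3, 194.6, 42.4, 46.8] 817 med [0.454 0.275 0.005] mid [0.464 0.281 0.006] ext [0.123 0.118 0.022] [-0.     0.005  0.01 ]
top rubber_mat 0.6 [71.4, 204.4, 28.5, 31.0] 578 med [0.451 0.457 0.003] mid [0.451 0.459 0.003] ext [0.086 0.086 0.018] [-0.002  0.003  0.008]
top felt_pad 0.8 [269.8, 138.9, 34.0, 30.2] 897 med [ 0.651 -0.115  0.005] mid [ 0.655 -0.114  0.023] ext [0.101 0.096 0.061] [-0.001  0.005  0.036]
top cork_pad 0.68 [224.2, 195.2,
[... 1900 characters left out ...]
143.4, 37.0, 28.1] 549 med [ 0.465 -0.273  0.005] mid [ 0.462 -0.277  0.004] ext [0.108 0.107 0.02 ] [-0.     0.005  0.01 ]
scene blower 0.78 [271.6, 243.7, 12.5, 18.5] 251 med [0.67  0.159 0.06 ] mid [0.649 0.15  0.052] ext [0.077 0.052 0.108] [0.023 0.06  0.084]
scene blower 0.41 [337.5, 231.0, 16.6, 21.2] 264 med [0.469 0.286 0.011] mid [0.469 0.286 0.013] ext [0.062 0.061 0.017] [0.007 0.011 0.017]
scene blower 0.31 [324.3, 225.6, 41.4, 34.2] 521 med [0.463 0.285 0.005] mid [0.465 0.283 0.008] ext [0.124 0.118 0.02 ] [0.001 0.005 0.01 ]
scene ballhead_clamp 0.58 [166.3, 93.8, 19.2, 34.1] 361 med [ 0.435 -0.511  0.07 ] mid [ 0.164 -0.897 -0.305] ext [0.614 0.815 0.89 ] [0.006 0.07  0.132]
```

View pics/crop0.png

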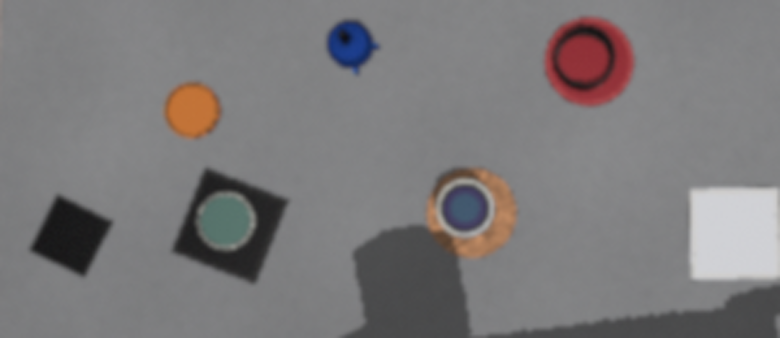

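The crop confirms it: the large black mat at crop (231,225) carries the green glass with a silver ring. The small mat at crop (71,235) and the orange disc at crop (192,110) are decoys.

Plan: hood to white, filter to felt, lens to rubber, then hood to cork. First I fly to above the felt pad and turn the tool so its axes line up with the world.

```bash
python3 -m jog '{"delta_pos":[[-14,0,38],[-28,0,77],[-42,0,115],[-56,0,154],[-70,0,192],[-84,0,231],[-98,0,270],[-112,0,308],[-126,0,346],[-140,0,385]],"rotation":[[0,2.5,0],[0,5,0],[0,7.5,0],[0,10,0],[0,12.5,0],[0,15,0],[0,17.5,0],[0,20,0],[0,22.5,0],[0,24.8,0]],"gripper":[0,0,0,0,0,0,0,0,0,0]}'; python3 -c "
from h import *
print(Rt().as_matrix().round(4),bot.get_obs()['joint_pos'])"
```

```text
time: 1.93
position: [0.5331, -0.2317, 0.2368]
tool_rot: [-0.499, 0.499, -0.5, 0.501]
ft_force: [0.2, 0.3, -0.1]
grip_width: 0.998
[[-2.2e-03  3.0e-04  1.0e+00]
 [-1.0e+00 -3.0e-04 -2.2e-03]
 [ 3.0e-04 -1.0e+00  3.0e-04]] [-6.17772413e-01  1.74096502e-01  1.57893562e+00 -1.36528598e-04
  1.38815558e+00  9.55231952e-01]
```

```bash
python3 -m jog '{"delta_pos":[[-30,0,30],[-60,0,61],[-90,0,91],[-119,0,122],[-119,0,122],[-119,0,122]],"rotation":[[0,0,0],[0,0,0],[0,0,0],[0,0,0],[0,0,0],[0,0,0]],"gripper":[0,0,0,0,0,0]}'
cat >> h.py <<'E'
def wl(tag,qs):
    T=wristT(); p,dep=bot.camera("wrist"); o=bot.get_obs()
    cv2.imwrite(f"pics/{tag}.png",p[:,:,::-1])
    print("tcp",o["position"].round(4))
    res={}
    for q in qs:
        for r in bot.masks_of("wrist",q)[:2]:
            P=cloud("wrist",r["pixels"],dep,T)
            print(q,round(r["p"],2),np.round(r["bbox"]),"med",np.median(P,0).round(4),"mid",((P.max(0)+P.min(0))/2).round(4),"ext",np.ptp(P,0).round(3),"z",np.percentile(P[:,2],[2,50,98]).round(3))
            res.setdefault(q,(r["pixels"],P))
    return p,dep,T,res
E
python3 - <<'E'
from h import *
wl("w1",["hood","felt_pad"])
E
```

```text
time: 2.43
position: [0.655, -0.1123, 0.2359]
tool_rot: [-0.501, 0.501, -0.499, 0.499]
ft_force: [0.8, -0.8, -0.3]
grip_width: 0.999
tcp [ 0.6541 -0.1138  0.2361]
hood 0.94 [224. 145.  63.  69.] med [ 0.6381 -0.106   0.0297] mid [ 0.6539 -0.1084  0.0268] ext [0.066 0.065 0.048] z [0.006 0.03  0.05 ]
felt_pad 0.69 [216. 134.  86.  83.] med [ 0.66   -0.1172  0.0037] mid [ 0.654  -0.1141  0.0046] ext [0.099 0.099 0.008] z [0.002 0.004 0.005]
felt_pad 0.67 [  0.   0. 512. 384.] med [ 0.6926 -0.1143 -0.0013] mid [ 0.5944 -0.1086  0.1617] ext [0.488 0.655 0.333] z [-0.003 -0.001  0.   ]
```

View pics/w1.png

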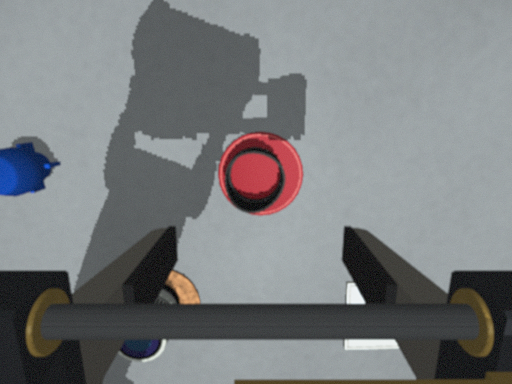

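The wrist view shows the hood at (255,180) on the red felt at (260,174). The extents match the hood's 66 mm and the pad's 100 mm. Next I find the petal direction.

```bash
python3 - <<'E'
from h import *
p,d,T,res=wl("w2",["hood"])
P=res["hood"][1]; c=(P.max(0)+P.min(0))/2
a=np.degrees(np.arctan2(P[:,1]-c[1],P[:,0]-c[0]))
for k in range(-180,180,20):
    s=P[(a>=k)&(a<k+20)]; print(k+10, len(s), s[:,2].max().round(3) if len(s) else None)
h=P[P[:,2]>.035]; print((h.max(0)+h.min(0))/2, np.ptp(h,axis=0))
E
```

```text
tcp [ 0.6532 -0.1157  0.2367]
hood 0.84 [220. 143.  62.  68.] med [ 0.637  -0.1043  0.0296] mid [ 0.6536 -0.1085  0.0266] ext [0.066 0.065 0.049] z [0.006 0.03  0.05 ]
-170 126 0.049
-150 91 0.042
-130 63 0.034
-110 53 0.031
-90 50 0.038
-70 29 0.044
-50 40 0.048
-30 57 0.051
-10 59 0.051
10 67 0.048
30 44 0.041
50 37 0.034
70 39 0.031
90 54 0.035
110 92 0.043
130 118 0.048
150 137 0.051
170 137 0.051
[ 0.65348394 -0.10779298  0.04300523] [0.06620207 0.06361953 0.0159548 ]
```

```bash
python3 -m jog '{"delta_pos":[[-6,20,0],[-6,45,0],[-6,75,0],[-6,105,0],[-6,135,0],[-6,160,0],[-6,180,0],[-6,195,0],[-6,204,0],[-6,204,0]],"rotation":[[0,0,0],[0,0,0],[0,0,0],[0,0,0],[0,0,0],[0,0,0],[0,0,0],[0,0,0],[0,0,0],[0,0,0]],"gripper":[0,0,0,0,0,0,0,0,0,0]}'; python3 -m jog '{"delta_pos":[[0,0,0],[0,0,0],[0,0,0],[0,0,0],[0,0,0],[0,0,0],[0,0,0],[0,0,0],[0,0,0],[0,0,0]],"rotation":[[0,0,0],[0,0,0],[0,0,0],[0,0,0],[0,0,0],[0,0,0],[0,0,0],[0,0,0],[0,0,0],[0,0,0]],"gripper":[0.1,0.15,0.2,0.25,0.3,0.35,0.4,0.4,0.4,0.4]}'
```

```text
time: 3.52
position: [0.6524, -0.1087, 0.0307]
tool_rot: [0.499, -0.5, 0.501, -0.499]
ft_force: [-0.5, -0.1, -0.2]
grip_width: 1.0
time: 4.35
position: [0.6547, -0.1086, 0.0337]
tool_rot: [-0.5, 0.5, -0.499, 0.501]
ft_force: [-1.5, 0.3, 6.3]
grip_width: 0.716
```

```bash
python3 -m jog '{"delta_pos":[[0,-5,0],[0,-15,0],[0,-30,0],[0,-50,0],[0,-70,0],[0,-90,0],[0,-110,0],[0,-125,0],[0,-135,0],[0,-135,0]],"rotation":[[0,0,0],[0,0,0],[0,0,0],[0,0,0],[0,0,0],[0,0,0],[0,0,0],[0,0,0],[0,0,0],[0,0,0]],"gripper":[0.5,0.5,0.5,0.5,0.5,0.5,0.5,0.5,0.5,0.5]}'; python3 -m jog '{"delta_pos":[[5,0,-6],[18,0,-20],[40,0,-45],[65,0,-73],[90,0,-101],[115,0,-129],[138,0,-155],[155,0,-175],[165,0,-186],[168,0,-189]],"rotation":[[0,0,0],[0,0,0],[0,0,0],[0,0,0],[0,0,0],[0,0,0],[0,0,0],[0,0,0],[0,0,0],[0,0,0]],"gripper":[0.5,0.5,0.5,0.5,0.5,0.5,0.5,0.5,0.5,0.5]}'
python3 - <<'E'
from h import *
print(bot.get_obs()["grip_width"])
wl("w3",["hood","white_mat"])
E
```

```text
time: 5.18
position: [0.6556, -0.109, 0.1716]
tool_rot: [-0.501, 0.499, -0.498, 0.502]
ft_force: [0.7, 0.2, 0.4]
grip_width: 0.714
time: 6.02
position: [0.4621, -0.2774, 0.166]
tool_rot: [0.499, -0.5, 0.502, -0.5]
ft_force: [-0.2, 0.3, -1.3]
grip_width: 0.715
0.714545681595094
tcp [ 0.4628 -0.2771  0.1663]
hood 0.63 [193. 184. 136. 159.] med [ 0.4551 -0.2783  0.1555] mid [ 0.4235 -0.2684  0.0907] ext [0.141 0.12  0.185] z [0.137 0.155 0.182]
white_mat 0.97 [200. 130. 113. 103.] med [ 0.4798 -0.2756  0.0037] mid [ 0.464  -0.2768  0.09  ] ext [0.104 0.102 0.186] z [0.002 0.004 0.005]
```

View pics/w3.png

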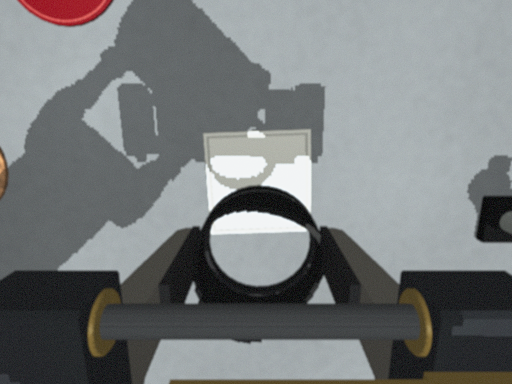

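The hood is held upright at (260,240), above the white mat at (258,182). Its centre is within about 2 mm of the mat's middle. I lower it and release.

```bash
python3 -m jog '{"delta_pos":[[0,8,2],[0,24,2],[0,44,2],[0,64,2],[0,84,2],[0,102,2],[0,116,2],[0,126,2],[0,131,2],[0,134,2]],"rotation":[[0,0,0],[0,0,0],[0,0,0],[0,0,0],[0,0,0],[0,0,0],[0,0,0],[0,0,0],[0,0,0],[0,0,0]],"gripper":[0.5,0.5,0.5,0.5,0.5,0.5,0.5,0.5,0.5,0.5]}'; python3 -m jog '{"delta_pos":[[0,0.5,0],[0,1,0],[0,1,0]],"rotation":[[0,0,0],[0,0,0],[0,0,0]],"gripper":[0.5,0.5,0.5]}'
```

```text
time: 7.0
position: [0.4669, -0.2752, 0.0336]
tool_rot: [0.5, -0.5, 0.501, -0.499]
ft_force: [-6.2, 7.2, 21.6]
grip_width: 0.714
time: 7.25
position: [0.4678, -0.2765, 0.0337]
tool_rot: [-0.5, 0.5, -0.499, 0.5]
ft_force: [-1.8, 2.8, 4.5]
grip_width: 0.714
```

```bash
python3 -m jog '{"delta_pos":[[0,0,0],[0,0,0],[0,0,0],[0,0,0],[0,0,0],[0,0,0],[0,0,0],[0,0,0],[0,0,0],[0,0,0]],"rotation":[[0,0,0],[0,0,0],[0,0,0],[0,0,0],[0,0,0],[0,0,0],[0,0,0],[0,0,0],[0,0,0],[0,0,0]],"gripper":[0.28,0.25,0.2,0.15,0.1,0.05,0,0,0,0]}'; python3 -m jog '{"delta_pos":[[0,-3,0],[0,-12,0],[0,-30,0],[0,-55,0],[0,-85,0],[0,-115,0],[0,-140,0],[0,-160,0],[0,-170,0],[0,-170,0]],"rotation":[[0,0,0],[0,0,0],[0,0,0],[0,0,0],[0,0,0],[0,0,0],[0,0,0],[0,0,0],[0,0,0],[0,0,0]],"gripper":[0,0,0,0,0,0,0,0,0,0]}'
python3 - <<'E'
from h import *
wl("w4",["hood","white_mat"])
E
```

```text
time: 8.08
position: [0.4669, -0.2764, 0.0326]
tool_rot: [-0.5, 0.5, -0.5, 0.5]
ft_force: [0.7, 1.3, 0.1]
grip_width: 1.001
time: 8.92
position: [0.4682, -0.2775, 0.206]
tool_rot: [-0.5, 0.5, -0.498, 0.502]
ft_force: [-0.1, 0.3, -0.2]
grip_width: 0.999
tcp [ 0.4674 -0.2768  0.2037]
hood 0.76 [225. 151.  68.  74.] med [ 0.4502 -0.2768  0.029 ] mid [ 0.4614 -0.2782  0.0269] ext [0.077 0.071 0.048] z [0.004 0.029 0.05 ]
white_mat 0.72 [208. 136.  95.  91.] med [ 0.4727 -0.2779  0.0037] mid [ 0.4652 -0.2769  0.0232] ext [0.102 0.103 0.05 ] z [0.002 0.004 0.005]
```

View pics/w4.png

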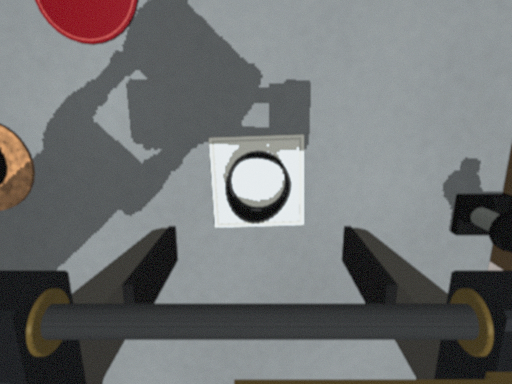

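The hood stands upright, centred on the white mat at (258,185). Now I go across to the filter.

```bash
python3 -m jog '{"delta_pos":[[-15,0,0],[-45,0,0],[-80,0,0],[-120,0,0],[-160,0,0],[-200,0,0],[-240,0,0],[-280,0,0],[-320,0,0],[-360,0,0]],"rotation":[[0,0,0],[0,0,0],[0,0,0],[0,0,0],[0,0,0],[0,0,0],[0,0,0],[0,0,0],[0,0,0],[0,0,0]],"gripper":[0,0,0,0,0,0,0,0,0,0]}'; python3 -m jog '{"delta_pos":[[-40,0,3],[-80,0,3],[-120,0,3],[-155,0,3],[-185,0,3],[-198,0,3],[-202,0,3],[-202,0,3],[-202,0,3]],"rotation":[[0,0,0],[0,0,0],[0,0,0],[0,0,0],[0,0,0],[0,0,0],[0,0,0],[0,0,0],[0,0,0]],"gripper":[0,0,0,0,0,0,0,0,0]}'
python3 - <<'E'
from h import *
wl("w5",["filter","rubber_mat"])
E
```

```text
time: 9.9
position: [0.465, 0.0864, 0.2012]
tool_rot: [0.5, -0.501, 0.501, -0.499]
ft_force: [1.3, 0.4, -0.7]
grip_width: 1.001
time: 10.65
position: [0.4696, 0.2846, 0.202]
tool_rot: [-0.499, 0.5, -0.5, 0.5]
ft_force: [-0.2, -0.5, 1.0]
grip_width: 1.002
tcp [0.4698 0.2843 0.2022]
filter 0.95 [228. 150.  63.  57.] med [0.4707 0.2848 0.0099] mid [0.4702 0.2837 0.0089] ext [0.061 0.061 0.012] z [0.008 0.01  0.014]
filter 0.86 [184.  20.  63.  70.] med [0.5925 0.3272 0.005 ] mid [0.5916 0.3281 0.0039] ext [0.061 0.062 0.012] z [0.003 0.005 0.008]
rubber_mat 0.91 [ 62. 155.  78.  76.] med [0.4515 0.458  0.0021] mid [0.4509 0.4578 0.0009] ext [0.086 0.088 0.008] z [0.    0.002 0.004]
rubber_mat 0.89 [204. 124. 120. 114.] med [0.4643 0.2794 0.0038] mid [0.4654 0.2818 0.0051] ext [0.125 0.125 0.016] z [0.002 0.004 0.005]
```

View pics/w5.png

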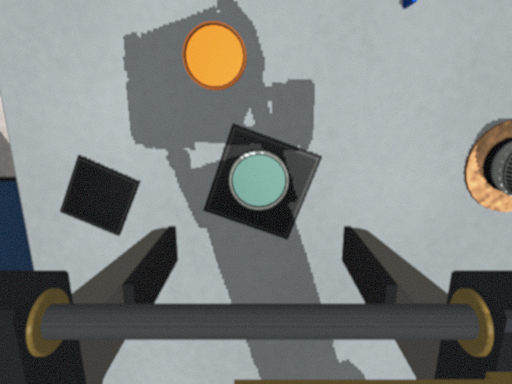

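The filter is at (259,180), measured at (0.470, 0.284) with its top at z = 14 mm and 61 mm across. The orange one is at (215,55). Descending now.

```bash
python3 -m jog '{"delta_pos":[[0,12,0],[0,35,0],[0,65,0],[0,95,0],[0,120,0],[0,140,0],[0,155,0],[0,164,0],[0,168,0],[0,168,0]],"rotation":[[0,0,0],[0,0,0],[0,0,0],[0,0,0],[0,0,0],[0,0,0],[0,0,0],[0,0,0],[0,0,0],[0,0,0]],"gripper":[0,0,0,0,0,0,0,0,0,0]}'; python3 -m jog '{"delta_pos":[[0,2,0],[0,4,0],[0,5,0],[0,6,0],[0,6,0],[0,6,0]],"rotation":[[0,0,0],[0,0,0],[0,0,0],[0,0,0],[0,0,0],[0,0,0]],"gripper":[0,0,0,0,0,0]}'
```

```text
time: 11.63
position: [0.4695, 0.285, 0.0337]
tool_rot: [0.499, -0.5, 0.5, -0.5]
ft_force: [0.1, -0.2, 0.8]
grip_width: 1.001
time: 12.13
position: [0.4701, 0.2857, 0.0288]
tool_rot: [0.5, -0.5, 0.5, -0.5]
ft_force: [-0.4, 0.7, 0.2]
grip_width: 1.0
```

```bash
python3 - <<'E'
from h import *
import time
z=[]
for i in range(3):
    bot.camera("wrist"); z.append(bot.get_obs()["position"])
print(np.mean(z,0),np.std(z,0))
p,d,T,r=wl("w6",["filter"])
E
```

```text
[0.47004772 0.28566315 0.02878382] [1.14543331e-05 8.40927867e-06 2.00367033e-05]
tcp [0.47   0.2856 0.0287]
filter 0.91 [ 98.   0. 136.  68.] med [0.5788 0.3268 0.0049] mid [0.5763 0.3289 0.0038] ext [0.031 0.065 0.012] z [0.002 0.005 0.008]
filter 0.68 [204. 187. 117. 113.] med [0.4708 0.2844 0.0099] mid [0.4668 0.2834 0.0084] ext [0.068 0.064 0.012] z [0.006 0.01  0.013]
```

View pics/w6.png

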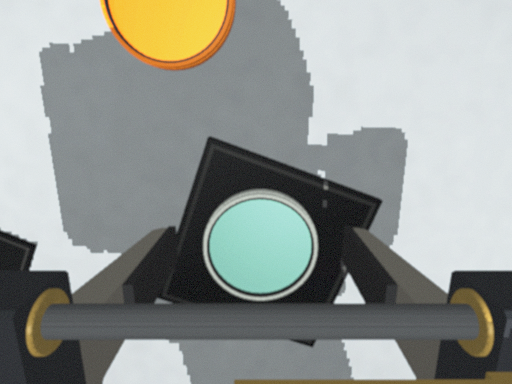

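The filter (260,245) lies midway between the two open fingers. Closing.

```bash
python3 -m jog '{"delta_pos":[[0,0,0],[0,0,0],[0,0,0],[0,0,0],[0,0,0],[0,0,0],[0,0,0],[0,0,0],[0,0,0],[0,0,0]],"rotation":[[0,0,0],[0,0,0],[0,0,0],[0,0,0],[0,0,0],[0,0,0],[0,0,0],[0,0,0],[0,0,0],[0,0,0]],"gripper":[0.1,0.15,0.2,0.25,0.3,0.35,0.4,0.5,0.5,0.5]}'; python3 -m jog '{"delta_pos":[[0,-3,0],[0,-8,0],[0,-16,0],[0,-28,0],[0,-45,0],[0,-65,0],[0,-90,0],[0,-115,0],[0,-135,0],[0,-145,0]],"rotation":[[0,0,0],[0,0,0],[0,0,0],[0,0,0],[0,0,0],[0,0,0],[0,0,0],[0,0,0],[0,0,0],[0,0,0]],"gripper":[0.5,0.5,0.5,0.5,0.5,0.5,0.5,0.5,0.5,0.5]}'
python3 - <<'E'
from h import *
wl("w7",["filter"])
E
```

```text
time: 13.22
position: [0.4699, 0.2856, 0.0286]
tool_rot: [-0.5, 0.5, -0.5, 0.5]
ft_force: [0.8, -0.3, -0.4]
grip_width: 0.664
time: 14.05
position: [0.4717, 0.2863, 0.1782]
tool_rot: [0.502, -0.498, 0.499, -0.501]
ft_force: [0.3, 0.1, 1.0]
grip_width: 0.669
tcp [0.4722 0.2864 0.1789]
filter 0.97 [179.  16.  70.  77.] med [0.5929 0.327  0.005 ] mid [0.5924 0.3267 0.004 ] ext [0.063 0.061 0.012] z [0.003 0.005 0.009]
filter 0.58 [199. 188. 120. 111.] med [0.4725 0.2856 0.1595] mid [0.4216 0.2841 0.0812] ext [0.162 0.115 0.168] z [0.157 0.16  0.163]
```

View pics/w7.png

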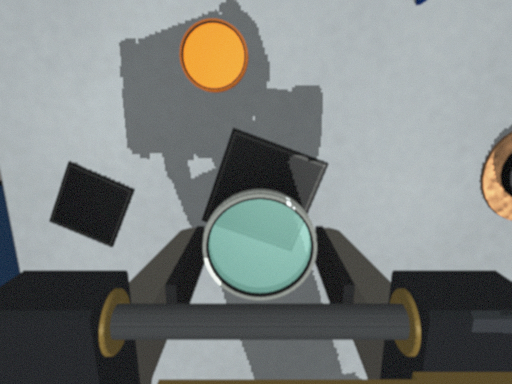

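The filter is held flat at (260,245). Carrying it to the felt.

```bash
python3 -m jog '{"delta_pos":[[8,0,1],[25,0,4],[50,0,10],[80,0,18],[112,0,30],[144,0,44],[176,0,60],[208,0,78],[240,0,96],[270,0,114]],"rotation":[[0,0,0],[0,0,0],[0,0,0],[0,0,0],[0,0,0],[0,0,0],[0,0,0],[0,0,0],[0,0,0],[0,0,0]],"gripper":[0.5,0.5,0.5,0.5,0.5,0.5,0.5,0.5,0.5,0.5]}'; python3 -m jog '{"delta_pos":[[30,0,18],[60,0,35],[85,0,49],[105,0,59],[120,0,66],[128,0,69],[130,0,70],[130,0,70],[130,0,70]],"rotation":[[0,0,0],[0,0,0],[0,0,0],[0,0,0],[0,0,0],[0,0,0],[0,0,0],[0,0,0],[0,0,0]],"gripper":[0.5,0.5,0.5,0.5,0.5,0.5,0.5,0.5,0.5]}'
python3 - <<'E'
from h import *
wl("w8",["felt_pad","filter"])
E
```

```text
time: 14.98
position: [0.583, 0.0133, 0.1713]
tool_rot: [0.499, -0.501, 0.501, -0.499]
ft_force: [-0.6, 0.6, -0.2]
grip_width: 0.662
time: 15.73
position: [0.6532, -0.1135, 0.1728]
tool_rot: [0.5, -0.5, 0.5, -0.499]
ft_force: [-0.6, 0.2, -1.0]
grip_width: 0.659
tcp [ 0.6533 -0.1133  0.1732]
felt_pad 0.93 [208. 133.  98.  78.] med [ 0.669  -0.1139  0.0037] mid [ 0.6673 -0.1137  0.0733] ext [0.072 0.1   0.152] z [0.002 0.004 0.005]
filter 0.66 [204. 186. 114. 116.] med [ 0.654  -0.1141  0.1541] mid [ 0.6035 -0.1136  0.0782] ext [0.161 0.114 0.161] z [0.152 0.154 0.158]
filter 0.5 [356. 358.  11.  21.] med [ 0.4332 -0.2303  0.0037] mid [ 0.5325 -0.1935  0.1139] ext [0.219 0.089 0.231] z [-0.     0.004  0.08 ]
```

View pics/w8.png

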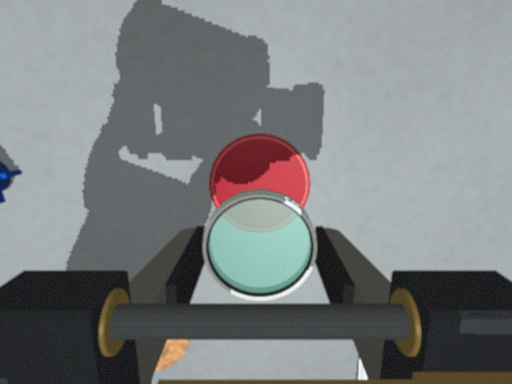

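The filter (260,245) lines up over the felt (260,183), centred within about 1 mm. Lowering it, gently at the end.

```bash
python3 -m jog '{"delta_pos":[[0,8,0],[0,24,0],[0,46,0],[0,70,0],[0,92,0],[0,110,0],[0,124,0],[0,132,0],[0,137,0],[0,139,0]],"rotation":[[0,0,0],[0,0,0],[0,0,0],[0,0,0],[0,0,0],[0,0,0],[0,0,0],[0,0,0],[0,0,0],[0,0,0]],"gripper":[0.5,0.5,0.5,0.5,0.5,0.5,0.5,0.5,0.5,0.5]}'; python3 -m jog '{"delta_pos":[[0,1,0],[0,2,0],[0,3,0],[0,4,0],[0,4.5,0],[0,5,0],[0,5.5,0],[0,5.5,0]],"rotation":[[0,0,0],[0,0,0],[0,0,0],[0,0,0],[0,0,0],[0,0,0],[0,0,0],[0,0,0]],"gripper":[0.5,0.5,0.5,0.5,0.5,0.5,0.5,0.5]}'
```

```text
time: 16.72
position: [0.6539, -0.1143, 0.0342]
tool_rot: [-0.5, 0.5, -0.5, 0.5]
ft_force: [-0.5, 0.2, -1.0]
grip_width: 0.664
time: 17.38
position: [0.6539, -0.1144, 0.029]
tool_rot: [0.5, -0.5, 0.5, -0.5]
ft_force: [0.0, 0.3, -0.6]
grip_width: 0.658
```

```bash
python3 -m jog '{"delta_pos":[[0,0.3,0],[0,0.6,0],[0,0.6,0],[0,0.6,0]],"rotation":[[0,0,0],[0,0,0],[0,0,0],[0,0,0]],"gripper":[0.5,0.5,0.5,0.5]}'
```

```text
time: 17.72
position: [0.654, -0.1144, 0.0286]
tool_rot: [-0.5, 0.5, -0.5, 0.5]
ft_force: [-0.9, -0.9, 0.3]
grip_width: 0.669
```

```bash
python3 -m jog '{"delta_pos":[[0,0.4,0],[0,0.8,0],[0,0.8,0],[0,0.8,0]],"rotation":[[0,0,0],[0,0,0],[0,0,0],[0,0,0]],"gripper":[0.5,0.5,0.5,0.5]}'
```

```text
time: 18.05
position: [0.654, -0.1145, 0.0286]
tool_rot: [-0.5, 0.5, -0.5, 0.5]
ft_force: [-2.7, 0.5, 5.7]
grip_width: 0.663
```

Contact: the height stayed at 28.6 mm and the force is 5.7 N. Releasing.

```bash
python3 -m jog '{"delta_pos":[[0,-0.6,0],[0,-0.6,0],[0,-0.6,0],[0,-0.6,0],[0,-0.6,0],[0,-0.6,0],[0,-0.6,0],[0,-0.6,0],[0,-0.6,0],[0,-0.6,0]],"rotation":[[0,0,0],[0,0,0],[0,0,0],[0,0,0],[0,0,0],[0,0,0],[0,0,0],[0,0,0],[0,0,0],[0,0,0]],"gripper":[0.33,0.3,0.25,0.2,0.15,0.1,0.05,0,0,0]}'; python3 -m jog '{"delta_pos":[[0,-3,0],[0,-12,0],[0,-30,0],[0,-55,0],[0,-85,0],[0,-115,0],[0,-145,0],[0,-165,0],[0,-175,0],[0,-175,0]],"rotation":[[0,0,0],[0,0,0],[0,0,0],[0,0,0],[0,0,0],[0,0,0],[0,0,0],[0,0,0],[0,0,0],[0,0,0]],"gripper":[0,0,0,0,0,0,0,0,0,0]}'
python3 - <<'E'
from h import *
wl("w9",["felt_pad","filter"])
E
```

```text
time: 18.88
position: [0.6539, -0.1144, 0.0283]
tool_rot: [-0.5, 0.5, -0.5, 0.5]
ft_force: [0.7, -0.3, -0.3]
grip_width: 0.998
time: 19.72
position: [0.6555, -0.1149, 0.2073]
tool_rot: [-0.501, 0.499, -0.498, 0.502]
ft_force: [0.5, -0.2, 0.4]
grip_width: 1.001
tcp [ 0.6544 -0.1146  0.2045]
felt_pad 0.69 [210. 139.  93.  89.] med [ 0.6602 -0.1117  0.0037] mid [ 0.6527 -0.1139  0.0028] ext [0.098 0.098 0.01 ] z [0.002 0.004 0.005]
filter 0.92 [230. 151.  61.  59.] med [ 0.6547 -0.1159  0.0099] mid [ 0.6539 -0.1153  0.0099] ext [0.062 0.061 0.009] z [0.008 0.01  0.013]
```

View pics/w9.png

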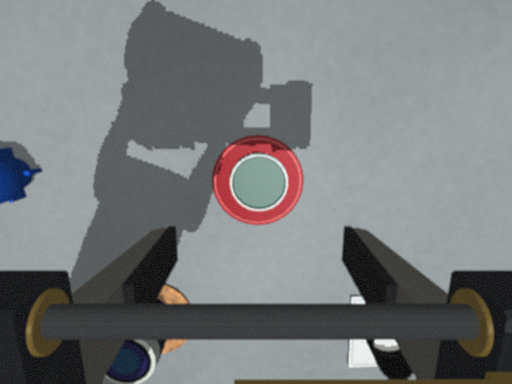

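The filter lies flat at (259,181), within 2 mm of the felt's centre. Next the lens.

```bash
python3 -m jog '{"delta_pos":[[-6,0,-8],[-20,0,-26],[-40,0,-52],[-62,0,-80],[-84,0,-108],[-105,0,-135],[-120,0,-155],[-129,0,-166],[-131,0,-169],[-131,0,-169]],"rotation":[[0,0,0],[0,0,0],[0,0,0],[0,0,0],[0,0,0],[0,0,0],[0,0,0],[0,0,0],[0,0,0],[0,0,0]],"gripper":[0,0,0,0,0,0,0,0,0,0]}'; python3 -m jog '{"delta_pos":[[0,0,0],[0,0,0]],"rotation":[[0,0,0],[0,0,0]],"gripper":[0,0]}'
python3 - <<'E'
from h import *
p,d,T,r=wl("w10",["cork_pad","lens"])
P=r["lens"][1]; h=P[P[:,2]>.065]; print((h.max(0)+h.min(0))/2,np.ptp(h,axis=0))
E
```

```text
time: 20.7
position: [0.4837, 0.0171, 0.2019]
tool_rot: [-0.5, 0.501, -0.501, 0.499]
ft_force: [0.4, 0.3, -1.1]
grip_width: 1.003
time: 20.87
position: [0.4855, 0.0159, 0.2029]
tool_rot: [0.5, -0.5, 0.5, -0.5]
ft_force: [-0.7, -0.2, -0.4]
grip_width: 1.001
tcp [0.4855 0.0159 0.203 ]
cork_pad 0.59 [215. 135.  94.  86.] med [ 0.5067 -0.0025  0.0037] mid [0.4871 0.0128 0.029 ] ext [0.092 0.1   0.063] z [0.002 0.004 0.005]
lens 0.83 [222. 151.  69.  79.] med [0.4898 0.0186 0.0761] mid [0.4723 0.0197 0.0385] ext [0.089 0.076 0.081] z [0.026 0.076 0.078]
[0.48575578 0.01831853 0.07208363] [0.06069738 0.05977111 0.0136032 ]
```

View pics/w10.png

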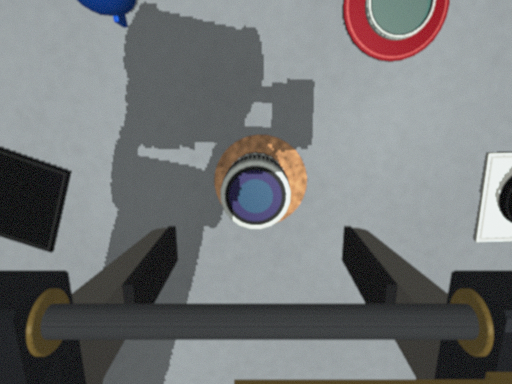

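The lens is at (258,194), with its front ring measured at (0.486, 0.0185), 60 mm across and its top at about 77 mm. Gripping it around the knurled ring.

```bash
python3 -m jog '{"delta_pos":[[-1,10,0],[-2.5,28,0],[-2.5,50,0],[-2.5,75,0],[-2.5,98,0],[-2.5,118,0],[-2.5,134,0],[-2.5,145,0],[-2.5,152,0],[-2.5,152,0]],"rotation":[[0,0,0],[0,0,0],[0,0,0],[0,0,0],[0,0,0],[0,0,0],[0,0,0],[0,0,0],[0,0,0],[0,0,0]],"gripper":[0,0,0,0,0,0,0,0,0,0]}'; python3 -m jog '{"delta_pos":[[0,0,0],[0,0,0],[0,0,0],[0,0,0],[0,0,0],[0,0,0],[0,0,0],[0,0,0],[0,0,0],[0,0,0]],"rotation":[[0,0,0],[0,0,0],[0,0,0],[0,0,0],[0,0,0],[0,0,0],[0,0,0],[0,0,0],[0,0,0],[0,0,0]],"gripper":[0.1,0.15,0.2,0.25,0.3,0.35,0.4,0.5,0.5,0.5]}'
```

```text
time: 21.85
position: [0.4839, 0.0193, 0.0497]
tool_rot: [0.499, -0.501, 0.501, -0.499]
ft_force: [-0.1, -0.1, -0.1]
grip_width: 0.997
time: 22.68
position: [0.4853, 0.0191, 0.0518]
tool_rot: [0.5, -0.5, 0.5, -0.5]
ft_force: [-0.5, 0.9, 4.6]
grip_width: 0.672
```

```bash
python3 -m jog '{"delta_pos":[[0,-3,0],[0,-8,0],[0,-16,0],[0,-28,0],[0,-45,0],[0,-65,0],[0,-87,0],[0,-105,0],[0,-117,0],[0,-120,0]],"rotation":[[0,0,0],[0,0,0],[0,0,0],[0,0,0],[0,0,0],[0,0,0],[0,0,0],[0,0,0],[0,0,0],[0,0,0]],"gripper":[0.5,0.5,0.5,0.5,0.5,0.5,0.5,0.5,0.5,0.5]}'; python3 -m jog '{"delta_pos":[[-8,0,-1],[-25,0,-3],[-50,0,-5],[-80,0,-8],[-112,0,-11],[-145,0,-14],[-178,0,-16],[-208,0,-18],[-232,0,-20],[-250,0,-21]],"rotation":[[0,0,0],[0,0,0],[0,0,0],[0,0,0],[0,0,0],[0,0,0],[0,0,0],[0,0,0],[0,0,0],[0,0,0]],"gripper":[0.5,0.5,0.5,0.5,0.5,0.5,0.5,0.5,0.5,0.5]}';  python3 -m jog '{"delta_pos":[[-8,0,0],[-12,0,0],[-13,0,0],[-13,0,0],[-13,0,0]],"rotation":[[0,0,0],[0,0,0],[0,0,0],[0,0,0],[0,0,0]],"gripper":[0.5,0.5,0.5,0.5,0.5]}'
python3 - <<'E'
from h import *
wl("w11",["rubber_mat","lens"])
p,dep=bot.camera("top")
for r in bot.masks_of("top","cork_pad")[:1]:
    P=cloud("top",r["pixels"],dep); print(r["p"],(P.max(0)+P.min(0))/2,np.ptp(P,0),np.median(P,0))
cv2.imwrite("pics/top1.png",p[:,:,::-1])
E
```

```text
time: 23.52
position: [0.4862, 0.0188, 0.1741]
tool_rot: [-0.501, 0.499, -0.499, 0.501]
ft_force: [1.0, 0.5, -3.5]
grip_width: 0.67
time: 24.35
position: [0.4618, 0.2714, 0.1695]
tool_rot: [-0.5, 0.501, -0.5, 0.499]
ft_force: [-0.3, -1.0, -4.5]
grip_width: 0.67
time: 24.77
position: [0.464, 0.2812, 0.1711]
tool_rot: [-0.499, 0.5, -0.5, 0.5]
ft_force: [-0.4, 0.3, -3.3]
grip_width: 0.67
tcp [0.4641 0.2811 0.1712]
rubber_mat 0.77 [ 37. 155.  87.  86.] med [0.4514 0.4579 0.0021] mid [0.45   0.458  0.0008] ext [0.09  0.09  0.007] z [0.    0.002 0.004]
rubber_mat 0.76 [195. 116. 129. 100.] med [0.4844 0.286  0.0038] mid [0.4787 0.2815 0.0739] ext [0.097 0.125 0.154] z [0.002 0.004 0.005]
lens 0.83 [188. 181. 145. 169.] med [0.4781 0.2801 0.1952] mid [0.3856 0.2801 0.1231] ext [0.22  0.152 0.252] z [0.132 0.195 0.197]
0.86 [0.48276498 0.01260204 0.00224084] [0.10098564 0.09880764 0.0226124 ] [0.48373425 0.01442433 0.0045358 ]
```

View pics/w11.png

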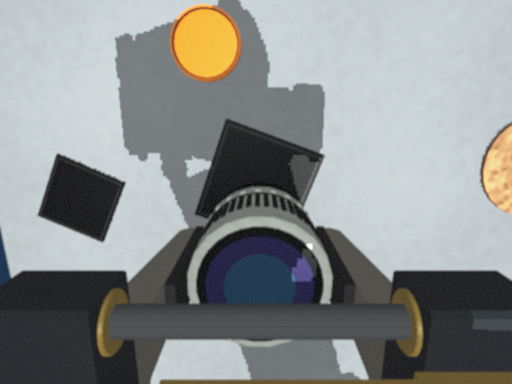

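The lens is upright, aligned over the rubber mat (x about 0.465, y about 0.282). Lowering.

```bash
python3 -m jog '{"delta_pos":[[0,6,1],[0,18,1],[0,36,1],[0,56,1],[0,75,1],[0,91,1],[0,103,1],[0,110,1],[0,114,1],[0,116,1]],"rotation":[[0,0,0],[0,0,0],[0,0,0],[0,0,0],[0,0,0],[0,0,0],[0,0,0],[0,0,0],[0,0,0],[0,0,0]],"gripper":[0.5,0.5,0.5,0.5,0.5,0.5,0.5,0.5,0.5,0.5]}'; python3 -m jog '{"delta_pos":[[0,0.6,0],[0,1.2,0],[0,1.8,0],[0,2.3,0],[0,2.8,0],[0,3.2,0],[0,3.2,0],[0,3.2,0]],"rotation":[[0,0,0],[0,0,0],[0,0,0],[0,0,0],[0,0,0],[0,0,0],[0,0,0],[0,0,0]],"gripper":[0.5,0.5,0.5,0.5,0.5,0.5,0.5,0.5]}'
```

```text
time: 25.85
position: [0.4649, 0.2821, 0.0549]
tool_rot: [0.5, -0.5, 0.5, -0.5]
ft_force: [-0.4, -0.3, -4.1]
grip_width: 0.671
time: 26.52
position: [0.4649, 0.2821, 0.0521]
tool_rot: [-0.5, 0.5, -0.5, 0.5]
ft_force: [0.4, -0.5, -3.1]
grip_width: 0.668
```

```bash
python3 -m jog '{"delta_pos":[[0,0.4,0],[0,0.8,0],[0,0.8,0],[0,0.8,0]],"rotation":[[0,0,0],[0,0,0],[0,0,0],[0,0,0]],"gripper":[0.5,0.5,0.5,0.5]}'
```

```text
time: 26.85
position: [0.4651, 0.2821, 0.0518]
tool_rot: [-0.5, 0.5, -0.5, 0.5]
ft_force: [-3.6, -1.1, 3.6]
grip_width: 0.671
```

Contact: the force changed from -3 N to +3.6 N. Releasing.

```bash
python3 -m jog '{"delta_pos":[[0,-0.3,0],[0,-0.3,0],[0,-0.3,0],[0,-0.3,0],[0,-0.3,0],[0,-0.3,0],[0,-0.3,0],[0,-0.3,0],[0,-0.3,0],[0,-0.3,0]],"rotation":[[0,0,0],[0,0,0],[0,0,0],[0,0,0],[0,0,0],[0,0,0],[0,0,0],[0,0,0],[0,0,0],[0,0,0]],"gripper":[0.33,0.3,0.25,0.2,0.15,0.1,0.05,0,0,0]}'; python3 -m jog '{"delta_pos":[[0,-3,0],[0,-10,0],[0,-25,0],[0,-45,0],[0,-70,0],[0,-98,0],[0,-123,0],[0,-142,0],[0,-151,0],[0,-151,0]],"rotation":[[0,0,0],[0,0,0],[0,0,0],[0,0,0],[0,0,0],[0,0,0],[0,0,0],[0,0,0],[0,0,0],[0,0,0]],"gripper":[0,0,0,0,0,0,0,0,0,0]}'
python3 - <<'E'
from h import *
p,d,T,r=wl("w12",["rubber_mat","lens"])
P=r["lens"][1]; h=P[P[:,2]>.065]; print((h.max(0)+h.min(0))/2,np.ptp(h,axis=0))
E
```

```text
time: 27.68
position: [0.4649, 0.2821, 0.0516]
tool_rot: [0.5, -0.5, 0.5, -0.5]
ft_force: [0.3, -0.7, -0.4]
grip_width: 1.001
time: 28.52
position: [0.4664, 0.2826, 0.2056]
tool_rot: [0.502, -0.498, 0.499, -0.501]
ft_force: [0.7, 0.2, -0.1]
grip_width: 0.998
tcp [0.4654 0.2823 0.2035]
rubber_mat 0.86 [ 60. 153.  79.  78.] med [0.4513 0.4575 0.0021] mid [0.4505 0.458  0.0014] ext [0.088 0.088 0.007] z [0.    0.002 0.004]
rubber_mat 0.7 [202. 122. 116. 113.] med [0.4874 0.2855 0.0037] mid [0.4636 0.2815 0.0367] ext [0.129 0.126 0.078] z [0.002 0.004 0.005]
lens 0.85 [227. 152.  68.  80.] med [0.4692 0.2814 0.0761] mid [0.4549 0.2844 0.0377] ext [0.084 0.069 0.082] z [0.031 0.076 0.078]
lens 0.53 [203. 122. 116. 113.] med [0.4874 0.2856 0.0037] mid [0.4636 0.2815 0.0362] ext [0.129 0.126 0.08 ] z [0.002 0.004 0.005]
[0.46539286 0.28099357 0.07192066] [0.06057412 0.06031655 0.01364119]
```

View pics/w12.png

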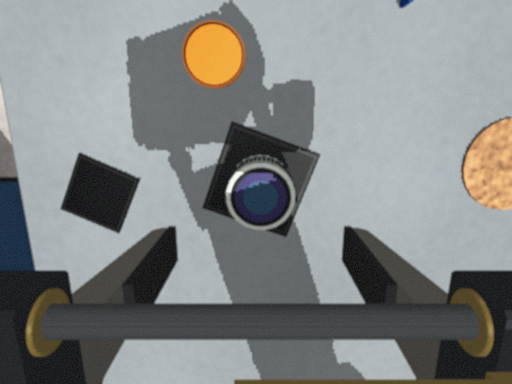

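The lens stands upright at (0.465, 0.281), on the mat's centre. Next I measure the empty cork pad on the way to the hood.

```bash
python3 -m jog '{"delta_pos":[[10,0,2],[30,0,4],[60,0,6],[95,0,9],[130,0,12],[165,0,14],[200,0,16],[232,0,18],[256,0,19],[268,0,19]],"rotation":[[0,0,0],[0,0,0],[0,0,0],[0,0,0],[0,0,0],[0,0,0],[0,0,0],[0,0,0],[0,0,0],[0,0,0]],"gripper":[0,0,0,0,0,0,0,0,0,0]}'; python3 -m jog '{"delta_pos":[[0,0,0],[0,0,0],[0,0,0]],"rotation":[[0,0,0],[0,0,0],[0,0,0]],"gripper":[0,0,0]}'
python3 - <<'E'
from h import *
p,d,T,r=wl("w13",["cork_pad"])
E
python3 -m jog '{"delta_pos":[[10,0,-1],[30,0,-2],[60,0,-4],[95,0,-7],[130,0,-10],[165,0,-12],[200,0,-14],[232,0,-16],[265,0,-17],[284,0,-17]],"rotation":[[0,0,0],[0,0,0],[0,0,0],[0,0,0],[0,0,0],[0,0,0],[0,0,0],[0,0,0],[0,0,0],[0,0,0]],"gripper":[0,0,0,0,0,0,0,0,0,0]}'; python3 -m jog '{"delta_pos":[[7,0,0],[7,0,0],[7,0,0],[7,0,0]],"rotation":[[0,0,0],[0,0,0],[0,0,0],[0,0,0]],"gripper":[0,0,0,0]}'
python3 - <<'E'
from h import *
p,d,T,r=wl("w14",["hood"])
P=r["hood"][1]; h=P[(P[:,2]>.035)]; print((h.max(0)+h.min(0))/2,np.ptp(h,axis=0))
E
```

```text
time: 29.5
position: [0.4831, 0.0108, 0.2013]
tool_rot: [0.499, -0.5, 0.501, -0.5]
ft_force: [0.6, -0.2, 0.8]
grip_width: 1.0
time: 29.75
position: [0.4834, 0.0146, 0.2019]
tool_rot: [0.5, -0.5, 0.5, -0.499]
ft_force: [-0.2, 0.7, 0.2]
grip_width: 1.001
tcp [0.4835 0.0149 0.202 ]
cork_pad 0.95 [214. 136.  90.  88.] med [0.4846 0.0142 0.0037] mid [0.4823 0.0145 0.0018] ext [0.099 0.099 0.009] z [0.002 0.004 0.005]
time: 30.68
position: [0.4663, -0.2731, 0.2027]
tool_rot: [-0.499, 0.5, -0.5, 0.501]
ft_force: [1.3, 0.3, 0.2]
grip_width: 0.998
time: 31.02
position: [0.4671, -0.2755, 0.2025]
tool_rot: [0.5, -0.5, 0.5, -0.499]
ft_force: [-0.1, -0.1, 0.3]
grip_width: 1.002
tcp [ 0.4671 -0.2754  0.2026]
hood 0.8 [228. 149.  70.  74.] med [ 0.4504 -0.2768  0.0291] mid [ 0.4607 -0.2771  0.0264] ext [0.078 0.069 0.048] z [0.004 0.029 0.05 ]
[ 0.46650517 -0.27779085  0.04265621] [0.06629226 0.06460746 0.01524567]
```

View pics/w14.png

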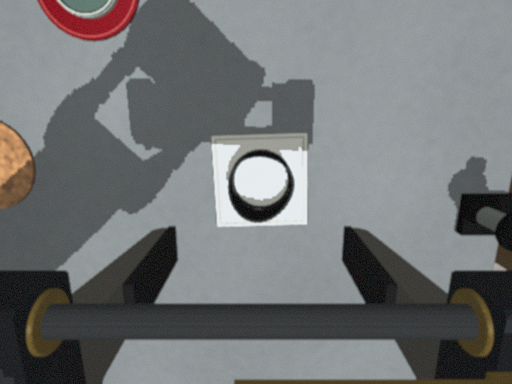

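View pics/w13.png

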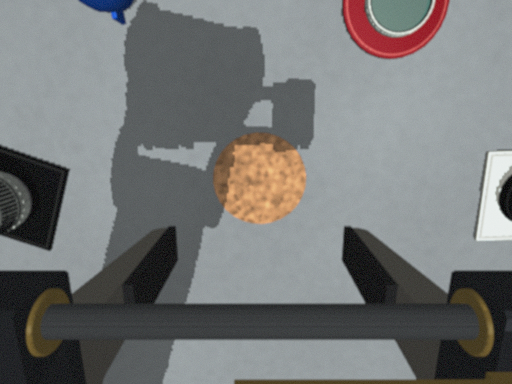

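The cork is clear at (259,180), centre (0.483, 0.0145). The hood is at (260,186), centre (0.4665, -0.277). Grasping it.

```bash
python3 -m jog '{"delta_pos":[[1,12,0],[1,35,0],[1,62,0],[1,90,0],[1,116,0],[1,138,0],[1,154,0],[1,165,0],[1,170,0],[1,170,0]],"rotation":[[0,0,0],[0,0,0],[0,0,0],[0,0,0],[0,0,0],[0,0,0],[0,0,0],[0,0,0],[0,0,0],[0,0,0]],"gripper":[0,0,0,0,0,0,0,0,0,0]}'; python3 -m jog '{"delta_pos":[[0,0,0],[0,0,0],[0,0,0],[0,0,0],[0,0,0],[0,0,0],[0,0,0],[0,0,0],[0,0,0],[0,0,0]],"rotation":[[0,0,0],[0,0,0],[0,0,0],[0,0,0],[0,0,0],[0,0,0],[0,0,0],[0,0,0],[0,0,0],[0,0,0]],"gripper":[0.1,0.15,0.2,0.25,0.3,0.35,0.4,0.5,0.5,0.5]}';  python3 -m jog '{"delta_pos":[[0,-3,0],[0,-8,0],[0,-16,0],[0,-28,0],[0,-45,0],[0,-65,0],[0,-87,0],[0,-105,0],[0,-117,0],[0,-120,0]],"rotation":[[0,0,0],[0,0,0],[0,0,0],[0,0,0],[0,0,0],[0,0,0],[0,0,0],[0,0,0],[0,0,0],[0,0,0]],"gripper":[0.5,0.5,0.5,0.5,0.5,0.5,0.5,0.5,0.5,0.5]}'
```

```text
time: 31.95
position: [0.4663, -0.277, 0.0314]
tool_rot: [0.5, -0.5, 0.501, -0.499]
ft_force: [0.2, 0.2, 0.2]
grip_width: 0.997
time: 32.78
position: [0.4673, -0.2783, 0.0333]
tool_rot: [-0.5, 0.5, -0.5, 0.5]
ft_force: [-0.3, 1.3, 5.9]
grip_width: 0.714
time: 33.62
position: [0.4682, -0.2791, 0.156]
tool_rot: [-0.5, 0.5, -0.498, 0.502]
ft_force: [0.1, 0.2, 0.3]
grip_width: 0.712
```

```bash
python3 -m jog '{"delta_pos":[[-8,0,1],[-25,0,3],[-52,0,5],[-84,0,7],[-118,0,9],[-152,0,11],[-186,0,13],[-220,0,14],[-250,0,16],[-272,0,16]],"rotation":[[0,0,0],[0,0,0],[0,0,0],[0,0,0],[0,0,0],[0,0,0],[0,0,0],[0,0,0],[0,0,0],[0,0,0]],"gripper":[0.5,0.5,0.5,0.5,0.5,0.5,0.5,0.5,0.5,0.5]}'; python3 -m jog '{"delta_pos":[[-12,0,0],[-18,0,0],[-20,0,0],[-20,0,0],[-20,0,0],[-20,0,0]],"rotation":[[0,0,0],[0,0,0],[0,0,0],[0,0,0],[0,0,0],[0,0,0]],"gripper":[0.5,0.5,0.5,0.5,0.5,0.5]}'
python3 - <<'E'
from h import *
p,d,T,r=wl("w15",["cork_pad","hood"])
E
```

```text
time: 34.45
position: [0.4814, -0.0027, 0.151]
tool_rot: [0.5, -0.501, 0.501, -0.499]
ft_force: [-0.0, 0.5, 0.0]
grip_width: 0.709
time: 34.95
position: [0.483, 0.0131, 0.1526]
tool_rot: [-0.5, 0.5, -0.5, 0.5]
ft_force: [-0.3, -0.2, -0.4]
grip_width: 0.715
tcp [0.483  0.0132 0.1526]
cork_pad 0.83 [206. 136. 107. 104.] med [0.4954 0.0154 0.0038] mid [0.4831 0.0135 0.0834] ext [0.098 0.1   0.171] z [0.002 0.004 0.005]
hood 0.67 [194. 184. 136. 158.] med [0.4762 0.0119 0.1425] mid [0.4149 0.0047 0.0842] ext [0.201 0.113 0.173] z [0.124 0.142 0.168]
```

View pics/w15.png

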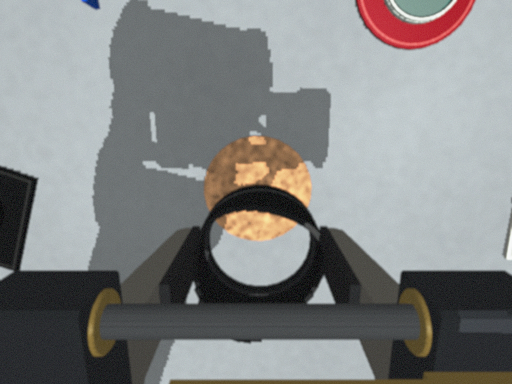

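The hood is centred over the cork (258,188). Lowering slowly.

```bash
python3 -m jog '{"delta_pos":[[-1,6,0],[-1,18,0],[-1,36,0],[-1,56,0],[-1,75,0],[-1,91,0],[-1,103,0],[-1,110,0],[-1,114,0],[-1,115,0]],"rotation":[[0,0,0],[0,0,0],[0,0,0],[0,0,0],[0,0,0],[0,0,0],[0,0,0],[0,0,0],[0,0,0],[0,0,0]],"gripper":[0.5,0.5,0.5,0.5,0.5,0.5,0.5,0.5,0.5,0.5]}'; python3 -m jog '{"delta_pos":[[0,0.6,0],[0,1.2,0],[0,1.8,0],[0,2.3,0],[0,2.8,0],[0,3.2,0],[0,3.2,0],[0,3.2,0]],"rotation":[[0,0,0],[0,0,0],[0,0,0],[0,0,0],[0,0,0],[0,0,0],[0,0,0],[0,0,0]],"gripper":[0.5,0.5,0.5,0.5,0.5,0.5,0.5,0.5]}'
```

```text
time: 35.93
position: [0.4826, 0.0151, 0.037]
tool_rot: [0.5, -0.5, 0.5, -0.5]
ft_force: [-0.2, 0.1, -0.2]
grip_width: 0.717
time: 36.6
position: [0.4829, 0.0151, 0.0344]
tool_rot: [-0.5, 0.5, -0.5, 0.5]
ft_force: [-0.1, 0.6, 0.2]
grip_width: 0.714
```

```bash
python3 -m jog '{"delta_pos":[[0,0.4,0],[0,0.8,0],[0,0.8,0],[0,0.8,0]],"rotation":[[0,0,0],[0,0,0],[0,0,0],[0,0,0]],"gripper":[0.5,0.5,0.5,0.5]}'
```

```text
time: 36.93
position: [0.4829, 0.0151, 0.0336]
tool_rot: [0.5, -0.5, 0.5, -0.5]
ft_force: [-0.0, -0.4, -0.5]
grip_width: 0.712
```

```bash
python3 -m jog '{"delta_pos":[[0,0.4,0],[0,0.8,0],[0,0.8,0],[0,0.8,0]],"rotation":[[0,0,0],[0,0,0],[0,0,0],[0,0,0]],"gripper":[0.5,0.5,0.5,0.5]}'
```

```text
time: 37.27
position: [0.4831, 0.0151, 0.0333]
tool_rot: [-0.5, 0.5, -0.5, 0.5]
ft_force: [-1.4, 0.4, 5.5]
grip_width: 0.717
```

Contact at 5.5 N. Releasing.

```bash
python3 -m jog '{"delta_pos":[[0,-0.5,0],[0,-0.5,0],[0,-0.5,0],[0,-0.5,0],[0,-0.5,0],[0,-0.5,0],[0,-0.5,0],[0,-0.5,0],[0,-0.5,0],[0,-0.5,0]],"rotation":[[0,0,0],[0,0,0],[0,0,0],[0,0,0],[0,0,0],[0,0,0],[0,0,0],[0,0,0],[0,0,0],[0,0,0]],"gripper":[0.28,0.25,0.2,0.15,0.1,0.05,0,0,0,0]}'; python3 -m jog '{"delta_pos":[[0,-3,0],[0,-10,0],[0,-25,0],[0,-45,0],[0,-70,0],[0,-98,0],[0,-125,0],[0,-150,0],[0,-170,0],[0,-170,0]],"rotation":[[0,0,0],[0,0,0],[0,0,0],[0,0,0],[0,0,0],[0,0,0],[0,0,0],[0,0,0],[0,0,0],[0,0,0]],"gripper":[0,0,0,0,0,0,0,0,0,0]}'
python3 - <<'E'
from h import *
p,d,T,r=wl("w16",["cork_pad","hood"])
P=r["hood"][1]; h=P[(P[:,2]>.035)]; print((h.max(0)+h.min(0))/2,np.ptp(h,axis=0))
p,dep=bot.camera("scene"); cv2.imwrite("pics/scene9.png",cv2.resize(p[80:320,130:450,::-1],None,fx=2.4,fy=2.4))
for q in["lens","filter","hood","blower"]:
    for r in bot.masks_of("scene",q)[:2]:
        P=cloud("scene",r["pixels"],dep); print(q,round(r["p"],2),np.median(P,0).round(3),((P.max(0)+P.min(0))/2).round(3))
E
```

```text
time: 38.1
position: [0.4829, 0.0151, 0.0333]
tool_rot: [-0.5, 0.5, -0.5, 0.5]
ft_force: [-0.1, 0.2, -0.2]
grip_width: 0.999
time: 38.93
position: [0.4858, 0.0145, 0.2089]
tool_rot: [-0.502, 0.498, -0.497, 0.503]
ft_force: [-0.0, -0.3, -0.1]
grip_width: 1.001
tcp [0.4846 0.0148 0.2062]
hood 0.89 [226. 154.  68.  74.] med [0.4662 0.0164 0.0294] mid [0.4825 0.0141 0.0272] ext [0.066 0.066 0.049] z [0.006 0.029 0.05 ]
[0.48232841 0.01425539 0.04332034] [0.06586279 0.06301121 0.01659814]
lens 0.67 [0.48  0.288 0.073] [0.455 0.285 0.042]
lens 0.51 [ 0.435 -0.511  0.066] [ 0.105 -0.914 -0.309]
filter 0.62 [ 0.652 -0.113  0.012] [ 0.65  -0.113  0.012]
filter 0.6 [0.59  0.33  0.006] [0.588 0.33  0.004]
hood 0.6 [0.484 0.302 0.005] [0.474 0.284 0.005]
hood 0.51 [0.471 0.022 0.024] [0.477 0.018 0.027]
blower 0.82 [0.669 0.157 0.057] [0.646 0.144 0.054]
```

View pics/w16.png

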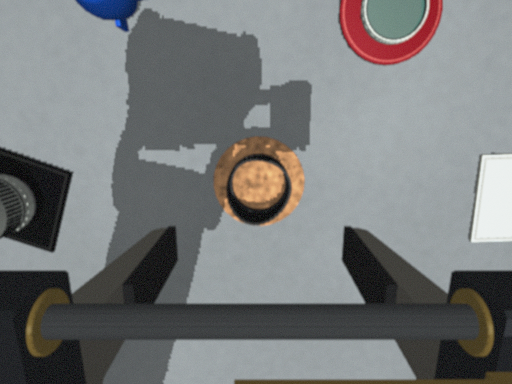

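View pics/scene9.png

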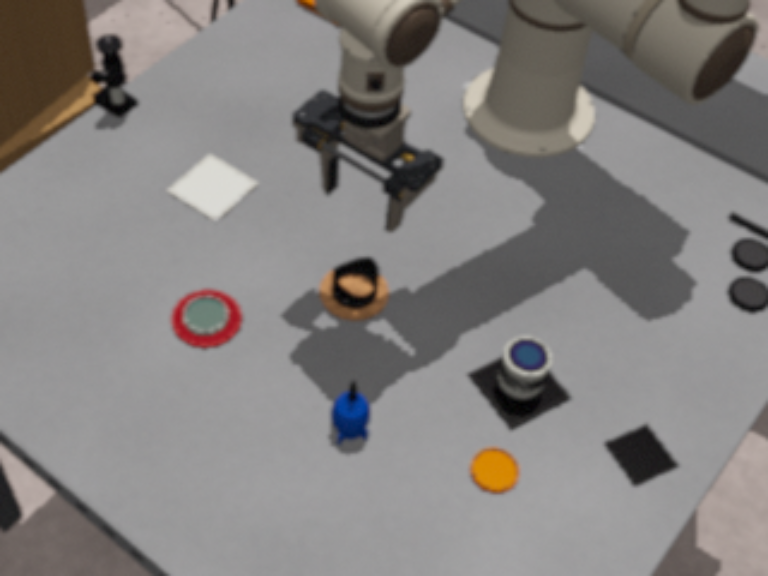

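The scene shows the lens upright on the large black mat (520,375), the filter flat on the felt (206,315) and the hood upright on the cork (355,285). The white mat is empty, and the blower (350,415) and the clamp (113,80) stand as before. The gripper is clear and open.

```bash
python3 -m jog '{"delta_pos":[[0,0,0],[0,0,0],[0,0,0]],"rotation":[[0,0,0],[0,0,0],[0,0,0]],"gripper":[0,0,0]}'; python3 -c "
from plant import bot
print(bot.finish_job())"
```

```text
time: 39.58
position: [0.4828, 0.0151, 0.2031]
tool_rot: [0.5, -0.5, 0.5, -0.5]
ft_force: [-0.8, 0.1, 0.5]
grip_width: 1.0
the job is handed in; nothing more can be done
None
```

All three pieces now stand on their own mats, and I handed the job in at about 39.6 s of the 112 s allowed. I parked the hood on the white mat, moved the filter to the felt pad and the lens to the large rubber mat, then moved the hood to the cork pad.

- **Placement:** in the wrist pictures the lens is at (0.465, 0.281), the filter at (0.654, -0.115) and the hood at (0.482, 0.014). Each is within about 2 mm of its mat's centre, the filter flat and the other two upright.
- **Bystanders:** in the last scene picture the blower and clamp stand as before, and the white mat is empty. The gripper was open, about 0.2 m above the shelf and touching nothing.
- **Hardest touch:** setting the hood on the white mat peaked at 21.6 N at the wrist, so I made the later placings more slowly, at about 6 N or less.
- **Disagreeing checks:** in the final scene check the network gave some wrong reports: the rubber mat's surface as "hood", the clamp as a second "lens", and the orange decoy as a second "filter". The pictures and measured positions ruled them out.

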